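Put the press dies away on the die rail in order of size

TASK

Put the four dark steel press dies away in the sockets of the die rail, one in each, in order of head size: the smallest in the socket next to the red end stop, the largest at the black end. Lower each one in, stub down, without dropping it, so that it stands upright and fully home in its socket, and leave the glue bottle standing where it is.

Things in the scene. Friction and masses are not known exactly. Their poses are not given: they have to be found in the camera images.
- die_26: The smallest of four dark steel press dies, standing on its stub: round head 26 mm in diameter, 30 mm high (cupped top with a brass pin), on a stub 20 mm in diameter and 16 mm long with a chamfered foot. The four differ only in head diameter (26, 33, 40, 47 mm); 0.09 to 0.4 kg. Origin: centre of the foot's underside; z up along the axis; head from 16 to 46 mm above it.
- die_33: The second smallest of four dark steel press dies, standing on its stub: round head 33 mm in diameter, 30 mm high (cupped top with a brass pin), on a stub 20 mm in diameter and 16 mm long with a chamfered foot. The four differ only in head diameter (26, 33, 40, 47 mm); 0.09 to 0.4 kg. Origin: centre of the foot's underside; z up along the axis; head from 16 to 46 mm above it.
- die_40: The second largest of four dark steel press dies, standing on its stub: round head 40 mm in diameter, 30 mm high (cupped top with a brass pin), on a stub 20 mm in diameter and 16 mm long with a chamfered foot. The four differ only in head diameter (26, 33, 40, 47 mm); 0.09 to 0.4 kg. Origin: centre of the foot's underside; z up along the axis; head from 16 to 46 mm above it.
- die_47: The largest of four dark steel press dies, standing on its stub: round head 47 mm in diameter, 30 mm high (cupped top with a brass pin), on a stub 20 mm in diameter and 16 mm long with a chamfered foot. The four differ only in head diameter (26, 33, 40, 47 mm); 0.09 to 0.4 kg. Origin: centre of the foot's underside; z up along the axis; head from 16 to 46 mm above it.
- socket_a: One of four like sockets fixed along the rail, 54 to 74 mm apart: blue carrier 50 x 40 mm with a flared grey cup; the letter does not tell its place. Origin: centre of the carrier's underside, 22 mm above the bench; z up, y along the rail. Cup 47 mm across outside; mouth 39 mm wide, 28 mm above the origin; bore 23 mm below 20 mm; flat floor at 13 mm, on which the stub stands.
- socket_b: One of four like sockets fixed along the rail, 54 to 74 mm apart: blue carrier 50 x 40 mm with a flared grey cup; the letter does not tell its place. Origin: centre of the carrier's underside, 22 mm above the bench; z up, y along the rail. Cup 47 mm across outside; mouth 39 mm wide, 28 mm above the origin; bore 23 mm below 20 mm; flat floor at 13 mm, on which the stub stands.
- socket_c: One of four like sockets fixed along the rail, 54 to 74 mm apart: blue carrier 50 x 40 mm with a flared grey cup; the letter does not tell its place. Origin: centre of the carrier's underside, 22 mm above the bench; z up, y along the rail. Cup 47 mm across outside; mouth 39 mm wide, 28 mm above the origin; bore 23 mm below 20 mm; flat floor at 13 mm, on which the stub stands.
- socket_d: One of four like sockets fixed along the rail, 54 to 74 mm apart: blue carrier 50 x 40 mm with a flared grey cup; the letter does not tell its place. Origin: centre of the carrier's underside, 22 mm above the bench; z up, y along the rail. Cup 47 mm across outside; mouth 39 mm wide, 28 mm above the origin; bore 23 mm below 20 mm; flat floor at 13 mm, on which the stub stands.
- red_stop: Red plastic end stop, 46 x 20 x 26 mm, at one end of the fixed die rail (aluminium, 40 mm wide, on a dark steel foot plate 330 x 70 x 6 mm); a like black stop is at the other end. Origin: centre of its underside, 6 mm above the bench; y along the rail. The sockets lie about 54, 118, 182 and 246 mm from it.
- glue_bottle: White glue bottle with blue nozzle, 36 mm in diameter, 122 mm tall, standing loose beside the work; not to be moved. Origin: centre of its underside, z up.
There are look-alikes about, which are no part of the job. Leave any orange look-alike of the die_40 alone. What is shaped like the die_47 but turquoise is not meant.

How it is judged:
By the outcome, as a careful person would: the job done as asked, in the order asked, and still so for the second after the job is handed in, with the robot touching nothing.
It also fails if it takes over 93 s, if anything falls off the work surface, if the arm or the gripper's body presses on something with over 40 N, if the wrist force passes 120 N, or if a joint passes its speed limit or range.

ROBOT

A 7-joint arm with a two-finger parallel gripper is mounted at the origin on a cart in front of the work surface, level with it; the furniture and walls round the work are solid. World frame = base frame: x ahead of the robot, y to its left, z up, the work surface at z = 0. Lengths are in m, angles in rad, forces in N, time in s.
With the tool pointing down it reaches from about 0.4 to 0.925 m from the base axis. Payload 4.1 kg.
Tool frame: the origin (TCP) lies on the centre line of the jaws, within the pads' length; the fingertips stand 25 mm ahead of it and the grasp point (between the pads) lies 6 mm ahead of it; z points along the fingers, y is the line along which they close (so a half turn about z gives the same grasp; the last joint's range is limited). The gripper opens to 85 mm and grips with 20 to 120 N. Pads are 22 mm wide; open, the fingers measure 114 mm over their backs; the gripper's body (76 mm by 85 mm) begins 54 mm behind the grasp point. The pads swing forward as they close: fully open they stand 13 mm farther back than shut.
Start: joints at [1.241, 0.398, 0.045, 1.537, -0.019, 1.207, -0.051], TCP at [0.149, -0.633, 0.256] pointing down, gripper open.
Joint ranges: [-2.82, 2.82], [-0.49, 2.23], [-1.37, 1.46], [0, 2.46], [-1.36, 4.5], [0.23, 2], [-2.94, 2.94]. Speed limits (rad/s): [2.57, 2.57, 3.14, 3.14, 3.14, 3.14, 3.14].

INTERFACE

Orientations are given as a rotation vector (axis times angle).
In Python, from cell import bot, optics gives the robot as it stands.
- The arm moves only by the tool apply_moves, never from a script. Its argument "motion" is a list that holds one entry, the list of rows, each a list of 6 numbers: the shift along the tool's x, y, z each as a share of 0.12 m, from -1 to 1, then the turn, a rotation vector about the tool's x, y, z each as a share of 1.5 rad, from -1 to 1. In form: [[[x, y, z, wx, wy, wz], ...]]. A call has 1 to 5 rows; each row is the pose to reach, as a shift and turn from the pose commanded when the call began, along the tool's axes at that moment; what a row does not reach only later rows make up. A row lasts 1/8 s, in which the tool goes at most 62.5 mm and 10.7 degrees, less where a joint would pass 70% of its speed; a pose out of reach is approached as far as the arm can. A call with a number of a shift or a turn outside -1 to 1 is refused whole. A call with a gripper value outside its range is refused whole. "hand" is the opening, from -1 (shut) to 1 (fully open), set as the call begins (left out, the last holds). The fingers move at their own pace and stop on an object; "force" is the grip in N (left out, the last holds). Time passes only in rows, so rows that repeat a pose let the fingers close. It gives the time, the measured TCP pose, the force, the opening and the grip force at its end, in the units of the state.
- bot.sense(): the state, without advancing time (a new reading comes with each control period).
- optics.snapshot(name): name is "side" or "top" or "wrist"; returns the picture (384x512x3 uint8, red, green, blue); there is no depth.
- optics.camera_model(name): a dict with "fx", "fy", "cx", "cy" (pixels), "D" ([k1, k2, p1, p2, k3] as OpenCV has them; the pictures are not rectified), "R" (3x3) and "t" (3): a world point X has camera coordinates R X + t. Camera axes: x right, y down, z forward; pixel columns grow to the right and rows downward; lengths in m; the calibration is good to about 2 mm. A picture is of the moment at which its call begins: read the wrist's pose just before it. camera_model takes no time and is no camera call; for the wrist camera it gives the pose at the moment of the call.
- bot.job_done(): hands the job in; it is judged then, once.
The state is a dict: "t": time; "joints": joint angles; "qd": joint speeds; "tau": joint torques, N m; "ee_pos": TCP position; "eef_rot": TCP orientation; "contact_force": force on the tool from outside, world axes, zero at the start; "wrist_torque": the same for the moment, N m; "width": finger opening in m; "grip_force": force on a finger pad.
Only numpy, scipy, OpenCV 4.12 (cv2) and the standard library are available. Lean on these libraries where they do the work, as an engineer would, in place of code of your own. Each camera call takes 0.05 s, during which the arm holds its last target. There are 200 camera calls.

## Working session

There is one attempt and no reset: what is moved stays moved. The work goes in short steps, Python scripts to look and compute and a tool call to move; the robot and the scene stay as the last step left them, time stands still between calls to the robot, and variables do not carry over. Pictures are saved under pics/ and viewed, at most 19 in all, crops included, and the job is handed in when it is done.

Besides the shell and the picture viewer there is one more tool, called after "Request:" as a command line: name --argument value ..., lists and objects as JSON in quotes. apply_moves: Moves the arm, as the interface text tells. Shift numbers are shares of 0.12 m and turn numbers shares of 1.5 rad, none past 1 either way. Its arguments: {"type":"object","properties":{"motion":{"type":"array"},"hand":{"type":"number"},"force":{"type":"number"}},"required":["motion"]}

```bash
ls; mkdir -p pics; python3 - <<'E'
from cell import bot, optics
import cv2,numpy as np
print(bot.sense())
for n in ["side","top","wrist"]:
    print(n,optics.camera_model(n))
    cv2.imwrite(f"pics/{n}0.png",cv2.cvtColor(optics.snapshot(n),cv2.COLOR_RGB2BGR))
a=[cv2.imread(f"pics/{n}0.png") for n in ["side","top"]]
E
```

```text
pics
{'t': 0.0, 'joints': array([ 1.24098813,  0.39919569,  0.04504639,  1.53786718, -0.0186941 ,
        1.20687939, -0.05069446]), 'qd': array([ 4.85883745e-04,  1.51251954e-04,  8.15523126e-08,  5.96804949e-04,
       -5.52778911e-04, -5.75601815e-04, -6.85339013e-05]), 'tau': array([ 1.12116413e-03, -4.75134122e+01,  1.36531033e+00, -2.54221219e+01,
        1.16720612e-02,  9.34060779e-03, -4.71192152e-06]), 'ee_pos': array([ 0.14858165, -0.63220115,  0.25526698]), 'eef_rot': array([-3.11879545e+00, -3.61699479e-01,  5.72701628e-04]), 'contact_force': array([-0.06494494, -0.15473389,  0.79096362]), 'wrist_torque': array([-0.03204726, -0.04373894,  0.08131629]), 'grip_force': 0.0, 'width': 0.08521848987002789}
side {'fx': 497.71288510371613, 'fy': 497.71288510371613, 'cx': 253.75975058445218, 'cy': 190.3218969132095, 'D': array([-0.0188508,  0.       ,  0.       ,  0.       ,  0.       ]), 'R': array([[-0.86152143, -0.50761911,  0.01018118],
       [-0.24353599,  0.39556315, -0.88556198],
       [ 0.44550089, -0.76541011, -0.46440965]]), 't': array([0.43774857, 0.22456193, 0.82187488])}
top {'fx': 469.8658924317458, 'fy': 469.8658924317458, 'cx': 255.42208036224673, 'cy': 186.67428500336186, 'D': array([0.00285617, 0.        , 0.        , 0.        , 0.        ]), 'R': array([[-0.01280541, -0.99937702, -0.03288758],
       [-0.99026556,  0.01723392, -0.13811995],
       [ 0.13860068,  0.03079875, -0.98986933]]), 't': array([-0.05118297,  0.56532528,  1.04584302])}
wrist {'fx': 325.95781660741477, 'fy': 325.95781660741477, 'cx': 257.2678317936768, 'cy': 193.34790694444777, 'D': array([-0.09131029,  0.        ,  0.        ,  0.        ,  0.        ]), 'R': array([[ 0.22756465, -0.97375937, -0.00264848],
       [-0.93550146, -0.21937719,  0.27696689],
       [-0.27028012, -0.06055022, -0.96087581]]), 't': array([-0.64863711, -0.03553459,  0.3798804 ])}
```

View pics/top0.png

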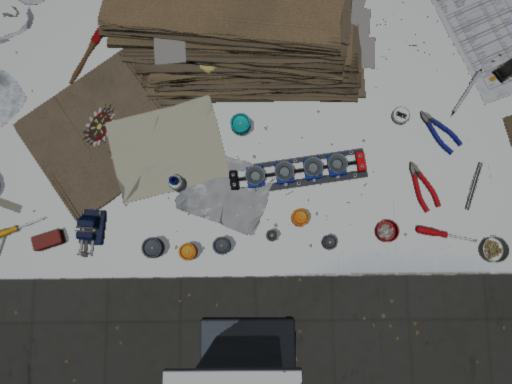

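View pics/side0.png

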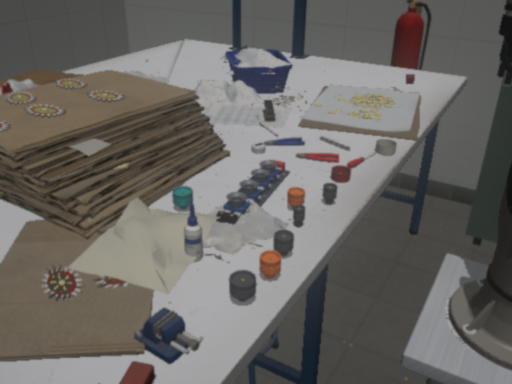

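The top picture shows dark dies at about (153,247), (222,245), (272,235) and (329,242). The rail runs from the black stop (234,180) to the red stop (361,162), with the glue bottle at (176,182). In the side picture the dies are at (242,285), (284,242), (299,215) and (330,193). Next I'll enlarge both.

```bash
python3 - <<'E'
import cv2
def crop(n,x0,y0,x1,y1,s,step,out):
    c=cv2.resize(cv2.imread(f"pics/{n}0.png")[y0:y1,x0:x1],None,fx=s,fy=s,interpolation=cv2.INTER_CUBIC)
    c=cv2.convertScaleAbs(c,alpha=1.4,beta=15)
    for x in range(x0,x1,step): cv2.line(c,((x-x0)*s,0),((x-x0)*s,6),(0,0,255),1);cv2.putText(c,str(x),((x-x0)*s,16),0,.35,(0,0,255),1)
    for y in range(y0,y1,step): cv2.line(c,(0,(y-y0)*s),(6,(y-y0)*s),(0,0,255),1);cv2.putText(c,str(y),(8,(y-y0)*s+4),0,.35,(0,0,255),1)
    cv2.imwrite(out,c)
crop("top",140,140,372,265,3,10,"pics/topc.png")
crop("side",215,150,347,305,4,10,"pics/sidec.png") if 0 else crop("side",215,150,355,300,4,10,"pics/sidec.png")
E
```

```text
(no output)
```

View pics/topc.png

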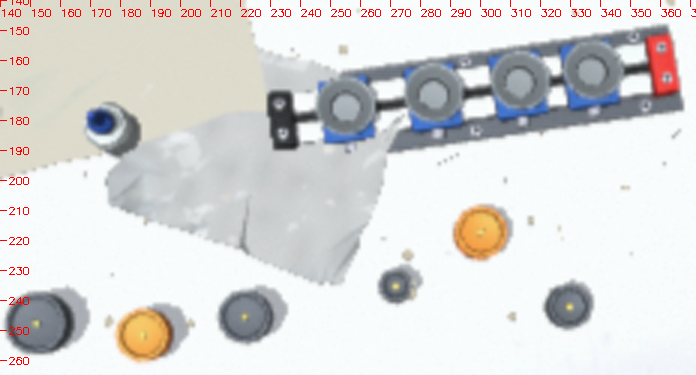

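View pics/sidec.png

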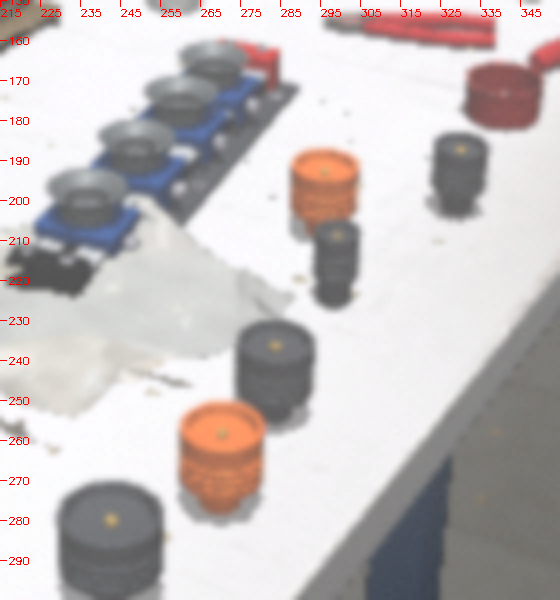

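The crops settle which die is which. By head width, the one at top x≈152 is the 47, x≈222 is the 40, x≈272 is the 26 and x≈330 is the 33. I'll triangulate the brass pins and socket mouths from the two views.

```bash
cat > h.py <<'E'
from cell import bot, optics
import cv2, numpy as np
from scipy.spatial.transform import Rotation as Rn
def ray(m,p):
    K=np.array([[m["fx"],0,m["cx"]],[0,m["fy"],m["cy"]],[0,0,1.]])
    u=cv2.undistortPoints(np.array([[p]],float),K,m["D"])[0,0]
    d=m["R"].T@np.array([u[0],u[1],1]); return -m["R"].T@m["t"], d/np.linalg.norm(d)
def tri(obs):  # list of (model,pixel)
    A=np.zeros((3,3));b=np.zeros(3);r=[ray(*o) for o in obs]
    for c,d in r: P=np.eye(3)-np.outer(d,d);A+=P;b+=P@c
    X=np.linalg.solve(A,b)
    return X, max(np.linalg.norm((np.eye(3)-np.outer(d,d))@(X-c)) for c,d in r)
def plane(m,p,z): c,d=ray(m,p); return c+d*(z-c[2])/d[2]
def proj(m,X):
    K=np.array([[m["fx"],0,m["cx"]],[0,m["fy"],m["cy"]],[0,0,1.]])
    return cv2.projectPoints(np.array([X],float),cv2.Rodrigues(m["R"])[0],m["t"],K,m["D"])[0][0,0]
def move(X,yaw=None):
    """share row for target TCP position X, tool down, with tool y axis at angle yaw in world"""
    s=bot.sense();R0=Rn.from_rotvec(s["eef_rot"])
    dx=R0.inv().apply(np.array(X)-s["ee_pos"])/.12
    w=np.zeros(3)
    if yaw is not None:
        y=np.array([np.cos(yaw),np.sin(yaw),0]);z=np.array([0,0,-1.])
        c=[(R0.inv()*Rn.from_matrix(np.c_[np.cross(k*y,z),k*y,z])).as_rotvec() for k in(1,-1)]
        w=min(c,key=np.linalg.norm)/1.5
    print("row",np.round(dx,3),np.round(w,3),"maxstep",np.abs(dx).max())
E
python3 - <<'E'
from h import *
T,S=optics.camera_model("top"),optics.camera_model("side")
t=lambda p:((p[0]+.5)/3-.5+140,(p[1]+.5)/3-.5+140)
s=lambda p:((p[0]+.5)/4-.5+215,(p[1]+.5)/4-.5+150)
P={"d47":((37,323),(111,519)),"d40":((245,316),(276,345)),"d26":((395,286),(338,236)),"d33":((569,306),(460,149)),
"s_blk":((346,107),(88,186)),"s2":((434,94),(136,138)),"s3":((520,81),(180,95)),"s_red":((591,71),(214,56)),"glue":((99,119),(0,0))}
for k,(a,b) in P.items():
    if k!="glue":
        X,e=tri([(T,t(a)),(S,s(b))]);print(k,X.round(4),"res",round(e,4), "top@z",plane(T,t(a),.045 if k[0]=="d" else .05).round(4))
print("glue",plane(T,t(P["glue"][0]),.122))
q=bot.sense();print(q["ee_pos"],Rn.from_rotvec(q["eef_rot"]).as_matrix().round(3))
w=optics.camera_model("wrist");print("cam in tool",Rn.from_rotvec(q["eef_rot"]).inv().apply(-w["R"].T@w["t"]-q["ee_pos"]))
E
```

```text
d47 [0.428  0.177  0.0417] res 0.0008 top@z [0.4287 0.1766 0.045 ]
d40 [0.4308 0.0186 0.0423] res 0.0012 top@z [0.4319 0.0188 0.045 ]
d26 [ 0.4519 -0.0949  0.0424] res 0.0011 top@z [ 0.4528 -0.0945  0.045 ]
d33 [ 0.4353 -0.2249  0.0426] res 0.0008 top@z [ 0.436  -0.2243  0.045 ]
s_blk [ 0.5886 -0.0597  0.0506] res 0.0005 top@z [ 0.5891 -0.0594  0.05  ]
s2 [ 0.5978 -0.1269  0.0489] res 0.0004 top@z [ 0.5979 -0.1267  0.05  ]
s3 [ 0.6065 -0.1929  0.0475] res 0.0007 top@z [ 0.6068 -0.1924  0.05  ]
s_red [ 0.6126 -0.2466  0.0514] res 0.0007 top@z [ 0.6135 -0.2465  0.05  ]
glue [0.57176832 0.11505054 0.122     ]
[ 0.14860406 -0.63233732  0.25549453] [[ 0.973  0.229 -0.   ]
 [ 0.229 -0.973  0.001]
 [-0.    -0.002 -1.   ]]
cam in tool [ 7.02491011e-02  3.28819359e-05 -1.17797066e-01]
```

View pics/wrist0.png

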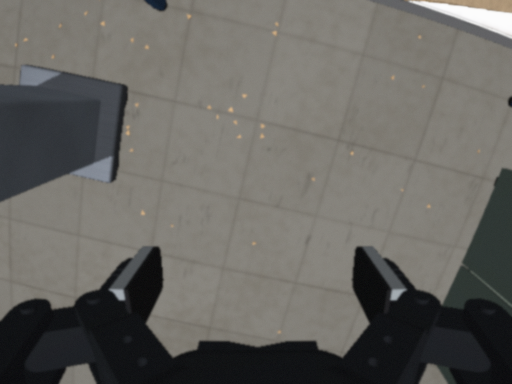

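The triangulated heights agree with the text: pins at about 42 mm, socket mouths at about 50 mm. The wrist picture shows only floor and the open fingers. I'll travel to hover above die_26 and turn so the jaws close across the rail.

Request:
apply_moves --motion '[[[0.43,-0.47,0,0,0,0],[0.867,-0.946,0,0,0,0],[0.867,-0.946,0,0,0,0]]]' --hand 1

```text
t: 0.52
ee_pos: [0.2263, -0.4951, 0.256]
eef_rot: [-3.118, -0.368, -0.001]
contact_force: [-0.6, -1.1, -0.5]
width: 0.0854
grip_force: 0.0
```

Request:
apply_moves --motion '[[[0.43,-0.47,0,0,0,0],[0.867,-0.946,0,0,0,0],[0.867,-0.946,0,0,0,0]]]'

```text
t: 0.9
ee_pos: [0.301, -0.3607, 0.2562]
eef_rot: [-3.119, -0.369, -0.0]
contact_force: [0.4, -0.7, 0.2]
width: 0.0856
grip_force: 0.0
```

Request:
apply_moves --motion '[[[0.43,-0.47,0,0,0,0],[0.867,-0.946,0,0,0,0],[0.867,-0.946,0,0,0,0]]]'

```text
t: 1.27
ee_pos: [0.376, -0.2264, 0.2564]
eef_rot: [-3.12, -0.37, -0.001]
contact_force: [0.4, -0.5, -0.2]
width: 0.0856
grip_force: 0.0
```

Request:
apply_moves --motion '[[[0.43,-0.47,0,0,0,0],[0.867,-0.946,0,0,0,0],[0.867,-0.946,0,0,0,0]]]'

```text
t: 1.65
ee_pos: [0.4511, -0.0918, 0.2564]
eef_rot: [-3.119, -0.37, -0.001]
contact_force: [-0.2, -0.6, -0.3]
width: 0.0856
grip_force: 0.0
```

Request:
apply_moves --motion '[[[0,0,0,0,0,-0.12],[0,0,0,0,0,-0.24],[0,0,0,0,0,-0.36],[0,0,0,0,0,-0.48],[0,0,0,0,0,-0.6]]]'

```text
t: 2.28
ee_pos: [0.4497, -0.0955, 0.2561]
eef_rot: [-2.647, -1.691, 0.001]
contact_force: [-0.4, 0.9, -0.6]
width: 0.0855
grip_force: 0.0
```

Request:
apply_moves --motion '[[[0,0,0,0,0,-0.12],[0,0,0,0,0,-0.24],[0,0,0,0,0,-0.379],[0,0,0,0,0,-0.379]]]'

```text
t: 2.78
ee_pos: [0.4497, -0.0956, 0.2561]
eef_rot: [-2.075, -2.358, 0.0]
contact_force: [0.4, 0.1, 0.9]
width: 0.0853
grip_force: 0.0
```

```bash
cat >> h.py <<'E'
import pickle
def snap(name,i):
    m=optics.camera_model(name);im=cv2.cvtColor(optics.snapshot(name),cv2.COLOR_RGB2BGR)
    cv2.imwrite(f"pics/{name}{i}.png",im);pickle.dump(m,open(f"pics/{name}{i}.pkl","wb"));return m,im
E
python3 -c "
from h import *
snap('wrist',1)"
```

Request:
apply_moves --motion '[[[-0.4,0.5,0,0,0,0],[-0.8,1,0,0,0,0],[-0.8,1,0,0,0,0],[-0.8,1,0,0,0,0]]]'

```text
t: 3.32
ee_pos: [0.5823, -0.1767, 0.2553]
eef_rot: [-2.078, -2.355, -0.0]
contact_force: [-0.5, 0.1, 0.3]
width: 0.0854
grip_force: 0.0
```

```bash
python3 -c "
from h import *
snap('wrist',2)
T={'d47':(.4287,.1766,.042),'d40':(.4319,.0188,.042),'d26':(.4528,-.0945,.042),'d33':(.436,-.2243,.042),'sb':(.589,-.0595,.05),'s2':(.598,-.1268,.05),'s3':(.6067,-.1926,.05),'sr':(.613,-.2466,.05)}
for i in (1,2):
  m=pickle.load(open(f'pics/wrist{i}.pkl','rb'));print(i,{k:proj(m,X).round().tolist() for k,X in T.items()})
  im=cv2.imread(f'pics/wrist{i}.png');cv2.imwrite(f'pics/w{i}b.png',cv2.resize(cv2.convertScaleAbs(im,alpha=1.3,beta=15),(800,600),interpolation=cv2.INTER_CUBIC))
"
```

```text
1 {'d47': [272.0, -123.0], 'd40': [254.0, 52.0], 'd26': [261.0, 169.0], 'd33': [232.0, 277.0], 'sb': [398.0, 155.0], 's2': [391.0, 217.0], 's3': [384.0, 272.0], 'sr': [378.0, 312.0]}
2 {'d47': [145.0, -197.0], 'd40': [123.0, -52.0], 'd26': [137.0, 73.0], 'd33': [118.0, 197.0], 'sb': [280.0, 51.0], 's2': [280.0, 124.0], 's3': [279.0, 190.0], 'sr': [278.0, 239.0]}
```

View pics/w1b.png

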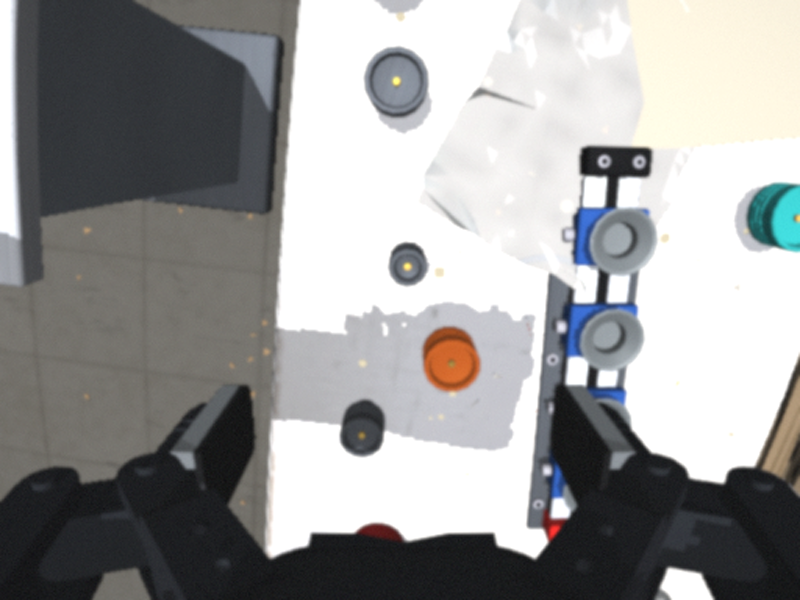

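View pics/w2b.png

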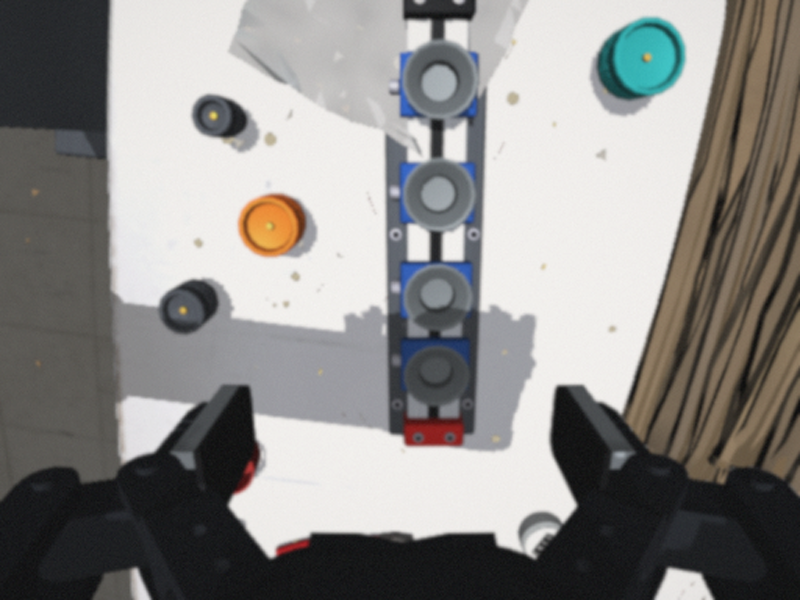

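In wrist picture 1 (800-wide) the pins are at d40 (397,81), d26 (407,266) and d33 (361,436), with mouths at (622,241) and (611,338). In picture 2 the pins are at d26 (213,116) and d33 (183,310). The mouths run from the black end: (439,80), (437,194), (437,296), (436,374).

```bash
python3 - <<'E'
from h import *
T,S=optics.camera_model("top"),optics.camera_model("side")
W=[pickle.load(open(f"pics/wrist{i}.pkl","rb")) for i in(1,2)]
t=lambda p:((p[0]+.5)/3-.5+140,(p[1]+.5)/3-.5+140)
s=lambda p:((p[0]+.5)/4-.5+215,(p[1]+.5)/4-.5+150)
w=lambda p:((p[0]+.5)*.64-.5,(p[1]+.5)*.64-.5)
P={"d40":((245,316),(276,345),(397,81),None),"d26":((395,286),(338,236),(407,266),(213,116)),"d33":((569,306),(460,149),(361,436),(183,310)),
"s_blk":((346,107),(88,186),(622,241),(439,80)),"s2":((434,94),(136,138),(611,338),(437,194)),"s3":((520,81),(180,95),None,(437,296)),"s_red":((591,71),(214,56),None,(436,374))}
for k,(a,b,c,d) in P.items():
    o=[(W[i],w(p)) for i,p in((0,c),(1,d)) if p]
    z=.042 if k[0]=="d" else .05
    print(k,"all",tri([(T,t(a)),(S,s(b))]+o)[0].round(4),"wrist pair",tri(o)[0].round(4) if len(o)>1 else "","wrist@z",[plane(*q,z)[:2].round(4) for q in o],"top@z",plane(T,t(a),z)[:2].round(4))
F=[(439,83),(437,195),(436,294),(435,371)]
print("floors",[plane(W[1],w(f),.035)[:2].round(4) for f in F])
print(bot.sense()["ee_pos"], bot.sense()["t"]);move((.4528,-.0945,.14),.1278)
E
```

```text
d40 all [0.4311 0.0187 0.0423] wrist pair  wrist@z [array([0.4317, 0.019 ])] top@z [0.4319 0.0192]
d26 all [ 0.4522 -0.0951  0.0421] wrist pair [ 0.4526 -0.0951  0.0424] wrist@z [array([ 0.4526, -0.0952]), array([ 0.4524, -0.0951])] top@z [ 0.4529 -0.0945]
d33 all [ 0.4354 -0.2252  0.0427] wrist pair [ 0.4356 -0.2252  0.0432] wrist@z [array([ 0.4354, -0.2263]), array([ 0.4353, -0.2253])] top@z [ 0.4361 -0.2247]
s_blk all [ 0.5889 -0.0594  0.0505] wrist pair [ 0.5897 -0.0591  0.0489] wrist@z [array([ 0.5892, -0.0589]), array([ 0.5896, -0.0593])] top@z [ 0.5891 -0.0594]
s2 all [ 0.5978 -0.1264  0.0491] wrist pair [ 0.598  -0.126   0.0493] wrist@z [array([ 0.5978, -0.1255]), array([ 0.5977, -0.1264])] top@z [ 0.5979 -0.1267]
s3 all [ 0.6068 -0.1928  0.0475] wrist pair  wrist@z [array([ 0.607 , -0.1918])] top@z [ 0.6068 -0.1924]
s_red all [ 0.6132 -0.2467  0.0511] wrist pair  wrist@z [array([ 0.6142, -0.2471])] top@z [ 0.6135 -0.2465]
floors [array([ 0.5906, -0.0589]), array([ 0.5989, -0.1279]), array([ 0.6076, -0.1944]), array([ 0.615 , -0.2513])]
[ 0.58120771 -0.17542715  0.25545871] 3.375
row [ 0.803 -0.975  0.964] [-0.001 -0.001 -0.001] maxstep 0.9753159127312986
```

All views agree to within 1 mm. Going to die_26.

Request:
apply_moves --motion '[[[0.4,-0.49,0.3,0,0,0],[0.803,-0.975,0.6,0,0,0],[0.803,-0.975,0.964,0,0,0],[0.803,-0.975,0.964,0,0,0],[0.803,-0.975,0.964,0,0,0]]]'

```text
t: 4.0
ee_pos: [0.4528, -0.0946, 0.141]
eef_rot: [2.074, 2.359, -0.0]
contact_force: [0.6, 0.4, 1.0]
width: 0.0854
grip_force: 0.0
```

```bash
python3 -c "
from h import *
m,im=snap('wrist',3)
for _ in range(3): print(bot.sense()['ee_pos'].round(4))
move((.4525,-.0951,.044),.1278)
print(proj(m,(.4525,-.0951,.042)))
a=cv2.resize(cv2.convertScaleAbs(im[100:384,100:412],alpha=1.3,beta=15),None,fx=2,fy=2,interpolation=cv2.INTER_CUBIC);cv2.imwrite('pics/w3b.png',a)"
```

```text
[ 0.4543 -0.095   0.1419]
[ 0.4543 -0.095   0.1419]
[ 0.4543 -0.095   0.1419]
row [ 0.002 -0.018  0.816] [0.002 0.001 0.   ] maxstep 0.815799605824208
[257.04082427 204.9235866 ]
```

View pics/w3b.png

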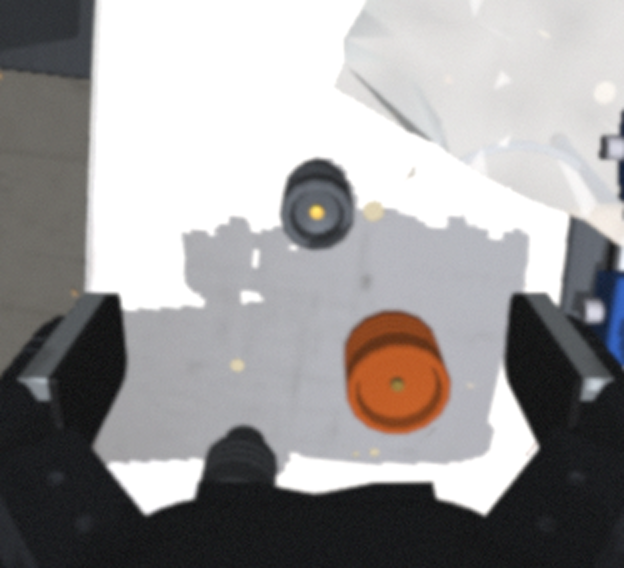

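The pin is at wrist pixel (258.2,205.8) against a predicted (257.0,204.9), so it is centred to within 1 mm. Descending and gripping.

Request:
apply_moves --motion '[[[0,0,0.3,0,0,0],[0,0,0.6,0,0,0],[0,0,0.81,0,0,0],[0,0,0.81,0,0,0]]]'

```text
t: 4.55
ee_pos: [0.4539, -0.0952, 0.0432]
eef_rot: [-2.075, -2.358, -0.0]
contact_force: [-0.7, 0.3, 0.8]
width: 0.0853
grip_force: 0.0
```

Request:
apply_moves --motion '[[[0,0,0,0,0,0],[0,0,0,0,0,0],[0,0,0,0,0,0],[0,0,0,0,0,0],[0,0,0,0,0,0]]]' --hand -1 --force 40

```text
t: 5.18
ee_pos: [0.4534, -0.095, 0.0442]
eef_rot: [2.073, 2.358, 0.0]
contact_force: [-0.7, -0.6, 7.3]
width: 0.0249
grip_force: 39.1
```

Request:
apply_moves --motion '[[[0,0,0,0,0,0],[0,0,0,0,0,0],[0,0,0,0,0,0]]]'

```text
t: 5.55
ee_pos: [0.4535, -0.095, 0.0442]
eef_rot: [2.073, 2.358, 0.0]
contact_force: [-0.9, 0.2, 6.1]
width: 0.0247
grip_force: 39.1
```

Gripped. Lifting and carrying it above the socket by the red stop.

Request:
apply_moves --motion '[[[0,0,-0.15,0,0,0],[0,0,-0.5,0,0,0],[0,0,-0.95,0,0,0],[0,0,-0.95,0,0,0]]]'

```text
t: 6.05
ee_pos: [0.4559, -0.0951, 0.1612]
eef_rot: [2.069, 2.353, 0.006]
contact_force: [0.7, -0.3, -0.6]
width: 0.0243
grip_force: 39.5
```

Request:
apply_moves --motion '[[[-0.2,0.17,0,0,0,0],[-0.5,0.4,0,0,0,0],[-0.712,0.581,0,0,0,0],[-0.712,0.581,0,0,0,0]]]'

```text
t: 6.55
ee_pos: [0.5334, -0.1725, 0.1557]
eef_rot: [-2.077, -2.356, 0.001]
contact_force: [-0.9, -0.1, -1.3]
width: 0.0245
grip_force: 39.6
```

Request:
apply_moves --motion '[[[-0.2,0.17,0,0,0,0],[-0.5,0.4,0,0,0,0],[-0.712,0.581,0,0,0,0],[-0.712,0.581,0,0,0,0],[-0.712,0.581,0,0,0,0]]]'

```text
t: 7.18
ee_pos: [0.6117, -0.2447, 0.1561]
eef_rot: [-2.07, -2.358, 0.001]
contact_force: [-0.2, 1.4, -1.0]
width: 0.0245
grip_force: 39.7
```

```bash
python3 -c "
from h import *
m,im=snap('wrist',4)
s=bot.sense();print(s['ee_pos'],s['contact_force'],s['width'])
move((.6135,-.2467,.079),.1278)
print(proj(m,(.6135,-.2467,.05)))
a=cv2.resize(cv2.convertScaleAbs(im[100:384,100:412],alpha=1.4,beta=25),None,fx=2,fy=2,interpolation=cv2.INTER_CUBIC);cv2.imwrite('pics/w4b.png',a)"
```

```text
[ 0.61184887 -0.24459912  0.15653529] [-0.7153975   0.60222371 -0.65973065] 0.024649919663430036
row [-0.02   0.013  0.646] [-0.001 -0.001  0.002] maxstep 0.646070616691347
[259.92421217 204.44842915]
```

View pics/w4b.png

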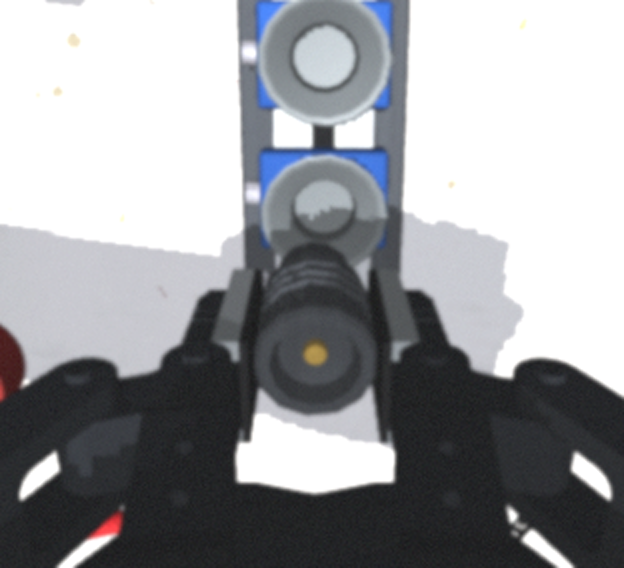

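The die hangs plumb at column 257.3. The target mouth centre is at about (262.2,205.8), a little to the right of predicted. I'll work out the offset in the tool frame.

```bash
cat >> h.py <<'E'
def reltool(m,s,p,z):
    """tool-frame xy (mm) of world-height-z point seen at pixel p"""
    return Rn.from_rotvec(s["eef_rot"]).inv().apply(plane(m,p,z)-s["ee_pos"])*1e3
def mouth(m,im,X):
    """fit of the bright rim outer ellipse is left to the eye; save zoomed crop around projected X"""
E
python3 -c "
from h import *
m=pickle.load(open('pics/wrist4.pkl','rb'));s=bot.sense()
print(reltool(m,s,(262.25,205.5),.05), reltool(m,s,(257.25,277),s['ee_pos'][2]-.002))
im=cv2.imread('pics/wrist4.png')
def z(cx,cy,r):
  return cv2.resize(cv2.convertScaleAbs(im[cy-r:cy+r,cx-r:cx+r],alpha=1.5,beta=20),(600,600),interpolation=cv2.INTER_CUBIC)
cv2.imwrite('pics/w4c.png',z(262,205,40))
T={'sb':(.589,-.0594,.05),'s2':(.598,-.1265,.05),'s3':(.6067,-.1926,.05),'sr':(.6135,-.2467,.05)}
print({k:proj(m,X) for k,X in T.items()})
"
```

```text
[ -3.26268932   3.27901669 106.52345064] [-0.13510313 -0.35786663  2.0005823 ]
{'sb': array([259.92666169, -89.90304897]), 's2': array([260.33724186,  22.89920498]), 's3': array([260.37604119, 127.90375255]), 'sr': array([259.92421217, 204.44842915])}
```

View pics/w4c.png

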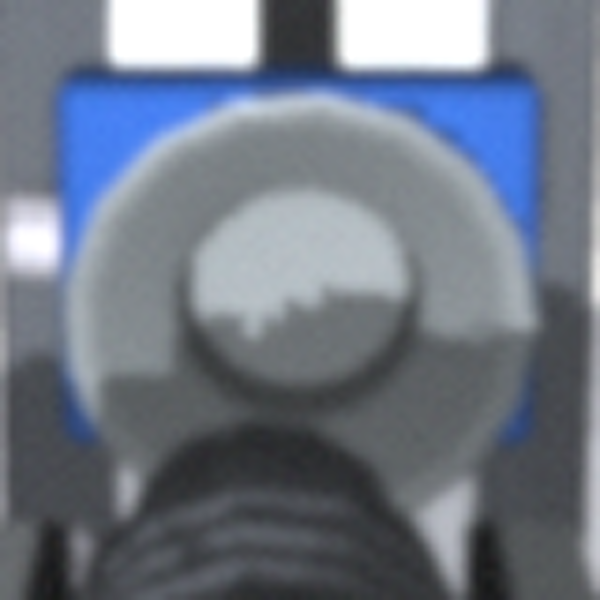

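```bash
python3 -c "
from h import *
m=pickle.load(open('pics/wrist4.pkl','rb'));s=bot.sense()
print(reltool(m,s,(261.8,206.6),.05), reltool(m,s,(261.6,204.6),.042), reltool(m,s,(257.25,277),s['ee_pos'][2]-.002))
print([ (plane(m,p,z)).round(4) for p,z in (((261.8,206.6),.05),((261.6,204.6),.042))],s['ee_pos'])
"
```

```text
[ -4.09918507   2.95555157 106.52286714] [ -5.17951854   2.9175399  114.52131058] [-0.13510313 -0.35786663  2.0005823 ]
[array([ 0.6151, -0.2481,  0.05  ]), array([ 0.6151, -0.2492,  0.042 ])] [ 0.61184887 -0.24459912  0.15653529]
```

```bash
python3 -c "
from h import *
for i in range(5):
  s=bot.sense();w=optics.camera_model('wrist');R=Rn.from_rotvec(s['eef_rot'])
  print(s['t'],s['ee_pos'].round(4),s['eef_rot'].round(4),'cam',(R.inv().apply(-w['R'].T@w['t']-s['ee_pos'])*1e3).round(2),(-w['R'].T@w['t']).round(4), (w['R']@R.as_matrix())[2].round(4))
  optics.snapshot('wrist')
"
```

```text
7.225 [ 0.6118 -0.2446  0.1565] [-2.0704e+00 -2.3594e+00  1.0000e-03] cam [  70.43   -0.24 -117.8 ] [ 0.6027 -0.1749  0.2744] [-2.767e-01  4.000e-04  9.609e-01]
7.275 [ 0.6121 -0.2448  0.1569] [-2.0709e+00 -2.3600e+00  8.0000e-04] cam [  70.45   -0.27 -117.79] [ 0.6028 -0.175   0.2748] [-2.767e-01  4.000e-04  9.610e-01]
7.325 [ 0.6123 -0.245   0.1572] [-2.0716e+00 -2.3603e+00  7.0000e-04] cam [  70.45   -0.26 -117.77] [ 0.603  -0.1753  0.275 ] [-2.767e-01  4.000e-04  9.610e-01]
7.375 [ 0.6125 -0.2453  0.1574] [-2.0722e+00 -2.3605e+00  5.0000e-04] cam [  70.43   -0.26 -117.78] [ 0.6031 -0.1755  0.2752] [-2.767e-01  3.000e-04  9.609e-01]
7.425 [ 0.6126 -0.2456  0.1576] [-2.0729e+00 -2.3604e+00  5.0000e-04] cam [  70.45   -0.25 -117.76] [ 0.6033 -0.1758  0.2753] [-2.767e-01  4.000e-04  9.610e-01]
```

```bash
python3 -c "
from h import *
m=pickle.load(open('pics/wrist3.pkl','rb'))
X=plane(m,(258.25,205.75),.042);print(X)
R=Rn.from_matrix(np.c_[[-.1275,.9918,0],[.9918,.1275,0],[0,0,-1]])
print(R.inv().apply(X-np.array([.4535,-.095,.0442]))*1e3)
m4=pickle.load(open('pics/wrist4.pkl','rb'));print(-m4['R'].T@m4['t'])
for i in range(10): optics.snapshot('wrist')
s=bot.sense();print(s['t'],s['ee_pos'],s['contact_force']); move((.6145,-.248,.079),.1278)
"
```

```text
[ 0.45341661 -0.09559625  0.042     ]
[-0.58075156 -0.15873581  2.2       ]
[ 0.60273361 -0.1750993   0.27409216]
7.975 [ 0.61308512 -0.24641124  0.15742791] [ 0.15735413  0.61279263 -0.27540808]
row [-0.015  0.01   0.654] [0. 0. 0.] maxstep 0.6535678337103691
```

The arm settles slowly onto its targets and the readings are consistent. I'll use (0.6145,−0.2476) for the red-end socket and lower gently in stages.

Request:
apply_moves --motion '[[[-0.011,0.01,0.2,0,0,0],[-0.011,0.01,0.4,0,0,0],[-0.011,0.01,0.5,0,0,0],[-0.011,0.01,0.5,0,0,0],[-0.011,0.01,0.5,0,0,0]]]'

```text
t: 8.6
ee_pos: [0.6152, -0.2477, 0.0985]
eef_rot: [2.073, 2.358, 0.001]
contact_force: [0.2, -0.5, 0.4]
width: 0.0247
grip_force: 39.7
```

Request:
apply_moves --motion '[[[0,0,0.02,0,0,0],[0,0,0.04,0,0,0],[0,0,0.06,0,0,0],[0,0,0.08,0,0,0],[0,0,0.08,0,0,0]]]'

```text
t: 9.22
ee_pos: [0.6142, -0.2475, 0.0875]
eef_rot: [-2.074, -2.359, 0.0]
contact_force: [-0.4, 0.9, -0.9]
width: 0.0245
grip_force: 39.7
```

Request:
apply_moves --motion '[[[0,0,0.015,0,0,0],[0,0,0.03,0,0,0],[0,0,0.045,0,0,0],[0,0,0.06,0,0,0],[0,0,0.06,0,0,0]]]'

```text
t: 9.85
ee_pos: [0.6146, -0.2478, 0.0806]
eef_rot: [2.074, 2.359, 0.0]
contact_force: [0.7, -0.8, -2.7]
width: 0.0245
grip_force: 39.7
```

Request:
apply_moves --motion '[[[0,0,0.01,0,0,0],[0,0,0.02,0,0,0],[0,0,0.02,0,0,0],[0,0,0.02,0,0,0]]]'

```text
t: 10.35
ee_pos: [0.6147, -0.2479, 0.0793]
eef_rot: [2.074, 2.359, -0.0]
contact_force: [-1.3, -1.1, 4.9]
width: 0.0247
grip_force: 40.3
```

Seated: contact at TCP 79.3 mm, as expected. Release, lift, and go to die_33.

Request:
apply_moves --motion '[[[0,0,0,0,0,0],[0,0,0,0,0,0],[0,0,0,0,0,0],[0,0,0,0,0,0],[0,0,0,0,0,0]]]' --hand 1

```text
t: 10.98
ee_pos: [0.6144, -0.2475, 0.0781]
eef_rot: [-2.074, -2.36, 0.0]
contact_force: [0.8, 0.1, -0.5]
width: 0.0855
grip_force: 0.0
```

Request:
apply_moves --motion '[[[0,0,-0.1,0,0,0],[0,0,-0.4,0,0,0],[0,0,-0.76,0,0,0],[0,0,-0.76,0,0,0]]]'

```text
t: 11.48
ee_pos: [0.6175, -0.2481, 0.1749]
eef_rot: [2.068, 2.353, 0.005]
contact_force: [0.3, 0.3, 0.4]
width: 0.0855
grip_force: 0.0
```

Request:
apply_moves --motion '[[[0.08,-0.35,0,0,0,0],[0.189,-0.729,0,0,0,0],[0.189,-0.729,0,0,0,0]]]'

```text
t: 11.85
ee_pos: [0.5202, -0.2362, 0.1683]
eef_rot: [-2.073, -2.355, 0.006]
contact_force: [0.5, 0.6, 0.4]
width: 0.0851
grip_force: 0.0
```

Request:
apply_moves --motion '[[[0.08,-0.35,0,0,0,0],[0.189,-0.729,0,0,0,0],[0.189,-0.729,0.4,0,0,0],[0.189,-0.729,0.4,0,0,0]]]'

```text
t: 12.35
ee_pos: [0.433, -0.2241, 0.1193]
eef_rot: [-2.07, -2.355, 0.002]
contact_force: [0.4, 0.4, 0.1]
width: 0.0852
grip_force: 0.0
```

```bash
python3 -c "
from h import *
m,im=snap('wrist',5)
s=bot.sense();print(s['t'],s['ee_pos'])
move((.4356,-.2252,.044),.1278)
print(proj(m,(.4356,-.2252,.042)))
snap('top',1);snap('side',1)
a=cv2.resize(cv2.convertScaleAbs(im[100:384,100:412],alpha=1.4,beta=25),None,fx=1.25,fy=1.25,interpolation=cv2.INTER_CUBIC)
t=cv2.imread('pics/side1.png')[145:225,225:345]
t=cv2.resize(cv2.convertScaleAbs(t,alpha=1.4,beta=15),None,fx=3.4,fy=3.4,interpolation=cv2.INTER_CUBIC)
o=np.zeros((360,800,3),np.uint8);o[:a.shape[0],:a.shape[1]]=a[:360];o[:t.shape[0],392:392+t.shape[1]]=t[:,:408];cv2.imwrite('pics/w5b.png',o)"
```

```text
12.4 [ 0.43502106 -0.22456436  0.12096439]
row [-0.007  0.005  0.641] [-0.001 -0.001  0.001] maxstep 0.6413521830188189
[261.97412302 217.49716673]
```

View pics/w5b.png

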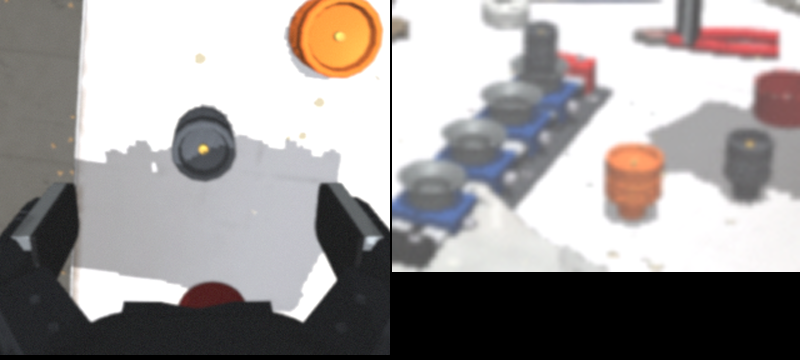

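Die_26 stands upright in the red-end socket (side view). The die_33 pin at (263,219) matches the predicted (262,217.5). Descend, grip, lift.

Request:
apply_moves --motion '[[[0,0,0.25,0,0,0],[0,0,0.5,0,0,0],[0,0,0.64,0,0,0],[0,0,0.64,0,0,0]]]'

```text
t: 13.0
ee_pos: [0.4354, -0.2248, 0.0444]
eef_rot: [-2.073, -2.359, 0.0]
contact_force: [0.0, 0.2, -0.5]
width: 0.0854
grip_force: 0.0
```

Request:
apply_moves --motion '[[[0,0,0,0,0,0],[0,0,0,0,0,0],[0,0,0,0,0,0],[0,0,0,0,0,0],[0,0,0,0,0,0]]]' --hand -1 --force 45

```text
t: 13.62
ee_pos: [0.4357, -0.2253, 0.0455]
eef_rot: [2.073, 2.358, -0.0]
contact_force: [-1.1, -0.1, 7.1]
width: 0.0316
grip_force: 44.2
```

Request:
apply_moves --motion '[[[0,0,0,0,0,0],[0,0,0,0,0,0],[0,0,0,0,0,0]]]'

```text
t: 14.0
ee_pos: [0.4357, -0.2253, 0.0455]
eef_rot: [2.073, 2.358, -0.0]
contact_force: [-1.3, 1.0, 6.1]
width: 0.0317
grip_force: 44.2
```

Request:
apply_moves --motion '[[[0,0,-0.15,0,0,0],[0,0,-0.5,0,0,0],[0,0,-0.95,0,0,0],[0,0,-0.95,0,0,0]]]'

```text
t: 14.5
ee_pos: [0.4379, -0.2262, 0.1625]
eef_rot: [2.069, 2.352, 0.003]
contact_force: [0.4, -0.4, -2.4]
width: 0.0315
grip_force: 45.1
```

Request:
apply_moves --motion '[[[0.01,0.2,0,0,0,0],[0.03,0.5,0,0,0,0],[0.043,0.727,0,0,0,0],[0.043,0.727,0,0,0,0]]]'

```text
t: 15.0
ee_pos: [0.5219, -0.2071, 0.1571]
eef_rot: [-2.07, -2.361, -0.002]
contact_force: [-1.1, 0.5, -1.1]
width: 0.0316
grip_force: 45.2
```

Request:
apply_moves --motion '[[[0.01,0.2,0,0,0,0],[0.03,0.5,0,0,0,0],[0.043,0.727,0,0,0,0],[0.043,0.727,0,0,0,0],[0.043,0.727,0,0,0,0]]]'

```text
t: 15.62
ee_pos: [0.6048, -0.1929, 0.1573]
eef_rot: [-2.073, -2.357, 0.004]
contact_force: [0.1, -0.2, -1.6]
width: 0.0311
grip_force: 45.3
```

Request:
apply_moves --motion '[[[0,0,0.1,0,0,0],[0,0,0.2,0,0,0],[0,0,0.2,0,0,0],[0,0,0.2,0,0,0]]]'

```text
t: 16.12
ee_pos: [0.6067, -0.1924, 0.1345]
eef_rot: [-2.074, -2.359, 0.0]
contact_force: [-0.3, 0.2, -2.4]
width: 0.0313
grip_force: 45.3
```

```bash
python3 -c "
from h import *
for i in range(4): optics.snapshot('wrist')
m,im=snap('wrist',6)
s=bot.sense();print(s['t'],s['ee_pos'],s['eef_rot'])
move((.6074,-.1927,.0805),.1278)
print([proj(m,p) for p in((.6074,-.1927,.05),(.598,-.1265,.05))])
a=cv2.resize(cv2.convertScaleAbs(im[60:310,150:370],alpha=1.4,beta=25),None,fx=2.4,fy=2.4,interpolation=cv2.INTER_CUBIC);cv2.imwrite('pics/w6b.png',a)"
```

```text
16.375 [ 0.60709384 -0.19238617  0.13502347] [2.07361717e+00 2.35905544e+00 4.10135835e-04]
row [-0.003  0.002  0.454] [0.    0.    0.001] maxstep 0.4543647310025057
[array([257.78899421, 211.28962845]), array([256.31284067, 106.71914844])]
```

View pics/w6b.png

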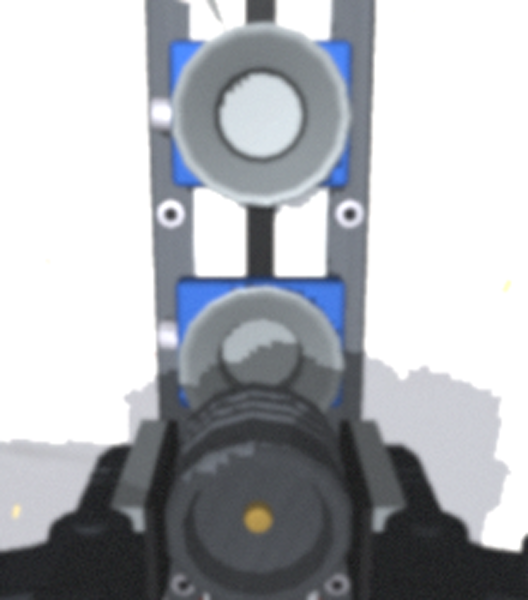

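The target mouth centre is at (259.1,210.5) against a predicted (257.8,211.3), and the die's pin is centred, so the offset is under 1 mm. Lowering.

Request:
apply_moves --motion '[[[0.003,0.005,0.15,0,0,0],[0.003,0.005,0.3,0,0,0],[0.003,0.005,0.36,0,0,0],[0.003,0.005,0.385,0,0,0],[0.003,0.005,0.385,0,0,0]]]'

```text
t: 17.0
ee_pos: [0.6075, -0.1919, 0.0884]
eef_rot: [2.074, 2.36, 0.0]
contact_force: [0.6, -0.4, -2.2]
width: 0.0319
grip_force: 45.3
```

Request:
apply_moves --motion '[[[0,0,0.015,0,0,0],[0,0,0.03,0,0,0],[0,0,0.045,0,0,0],[0,0,0.06,0,0,0],[0,0,0.06,0,0,0]]]'

```text
t: 17.62
ee_pos: [0.6073, -0.192, 0.0811]
eef_rot: [-2.074, -2.359, 0.0]
contact_force: [-0.3, -0.4, -1.6]
width: 0.0316
grip_force: 45.3
```

Request:
apply_moves --motion '[[[0,0,0.01,0,0,0],[0,0,0.015,0,0,0],[0,0,0.015,0,0,0]]]'

```text
t: 18.0
ee_pos: [0.6075, -0.192, 0.0806]
eef_rot: [2.074, 2.359, -0.001]
contact_force: [-3.0, 1.0, 6.0]
width: 0.0313
grip_force: 46.0
```

Seated at 80.6 mm, as expected. Release, lift, go to die_40 with a narrower opening because of the foil beside it.

Request:
apply_moves --motion '[[[0,0,0,0,0,0],[0,0,0,0,0,0],[0,0,0,0,0,0],[0,0,0,0,0,0]]]' --hand 0.45

```text
t: 18.5
ee_pos: [0.6074, -0.192, 0.0793]
eef_rot: [-2.074, -2.36, 0.0]
contact_force: [0.3, -0.1, -0.7]
width: 0.0621
grip_force: 0.0
```

Request:
apply_moves --motion '[[[0,0,-0.1,0,0,0],[0,0,-0.4,0,0,0],[0,0,-0.8,0,0,0],[0,0,-0.8,0,0,0]]]'

```text
t: 19.0
ee_pos: [0.6107, -0.1923, 0.1811]
eef_rot: [2.068, 2.353, 0.007]
contact_force: [0.2, -0.7, -0.0]
width: 0.0623
grip_force: 0.0
```

Request:
apply_moves --motion '[[[0.4,-0.25,0,0,0,0],[0.8,-0.5,0,0,0,0],[0.965,-0.616,0,0,0,0],[0.965,-0.616,0,0,0,0]]]'

```text
t: 19.5
ee_pos: [0.518, -0.085, 0.1755]
eef_rot: [-2.07, -2.363, 0.002]
contact_force: [0.5, 0.4, 0.7]
width: 0.0622
grip_force: 0.0
```

Request:
apply_moves --motion '[[[0.4,-0.25,0,0,0,0],[0.8,-0.5,0,0,0,0],[0.965,-0.616,0,0,0,0],[0.965,-0.616,0.4,0,0,0],[0.965,-0.616,0.4,0,0,0]]]'

```text
t: 20.12
ee_pos: [0.4293, 0.0177, 0.1254]
eef_rot: [-2.072, -2.355, 0.006]
contact_force: [-0.2, 1.0, 0.4]
width: 0.0617
grip_force: 0.0
```

```bash
python3 -c "
from h import *
for i in range(4): optics.snapshot('wrist')
m,im=snap('wrist',7)
s=bot.sense();print(s['t'],s['ee_pos'],s['eef_rot'],s['width'])
move((.4314,.0188,.044),.1278)
print(proj(m,(.4314,.0188,.042)))
snap('side',2)
a=cv2.resize(cv2.convertScaleAbs(im[80:384,80:432],alpha=1.4,beta=25),None,fx=1.2,fy=1.2,interpolation=cv2.INTER_CUBIC)
t=cv2.imread('pics/side2.png')[145:235,225:335]
t=cv2.resize(cv2.convertScaleAbs(t,alpha=1.4,beta=15),None,fx=3.4,fy=3.4,interpolation=cv2.INTER_CUBIC)
o=np.zeros((366,800,3),np.uint8);o[:a.shape[0],:a.shape[1]]=a[:366];o[:t.shape[0],424:424+t.shape[1]]=t[:,:376];cv2.imwrite('pics/w7b.png',o)"
```

```text
20.375 [0.43267656 0.01843278 0.12873157] [2.07424074 2.35665067 0.00286555] 0.06187502234299356
row [ 0.005 -0.012  0.706] [ 0.002  0.    -0.   ] maxstep 0.7060637752092558
[255.21800216 209.15244639]
```

View pics/w7b.png

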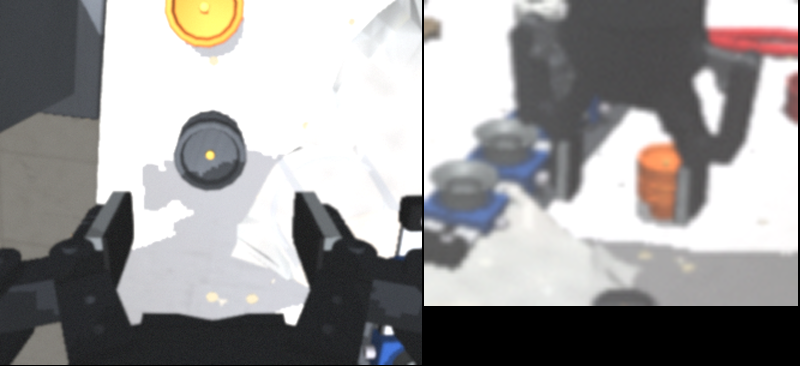

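The die_40 pin at (255,209.5) matches the prediction, and the fingers clear the foil. Descend and grip.

Request:
apply_moves --motion '[[[0,0,0.2,0,0,0],[0,0,0.4,0,0,0],[0,0,0.6,0,0,0],[0,0,0.7,0,0,0],[0,0,0.7,0,0,0]]]' --hand 0.35

```text
t: 21.05
ee_pos: [0.4311, 0.0187, 0.0433]
eef_rot: [-2.074, -2.359, 0.001]
contact_force: [0.0, -0.1, -0.1]
width: 0.0577
grip_force: 0.0
```

Request:
apply_moves --motion '[[[0,0,0,0,0,0],[0,0,0,0,0,0],[0,0,0,0,0,0],[0,0,0,0,0,0],[0,0,0,0,0,0]]]' --hand -1 --force 50

```text
t: 21.68
ee_pos: [0.4319, 0.0188, 0.0445]
eef_rot: [2.073, 2.358, 0.001]
contact_force: [-0.3, 0.8, 6.8]
width: 0.0386
grip_force: 50.1
```

Request:
apply_moves --motion '[[[0,0,0,0,0,0],[0,0,0,0,0,0]]]'

```text
t: 21.92
ee_pos: [0.4319, 0.0188, 0.0445]
eef_rot: [2.073, 2.358, 0.001]
contact_force: [-1.4, -0.1, 7.1]
width: 0.0388
grip_force: 50.1
```

Request:
apply_moves --motion '[[[0,0,-0.15,0,0,0],[0,0,-0.5,0,0,0],[0,0,-0.95,0,0,0],[0,0,-0.95,0,0,0]]]'

```text
t: 22.42
ee_pos: [0.4341, 0.019, 0.1611]
eef_rot: [2.07, 2.353, 0.008]
contact_force: [1.3, 0.1, -3.7]
width: 0.0387
grip_force: 51.3
```

Request:
apply_moves --motion '[[[-0.2,0.17,0,0,0,0],[-0.5,0.4,0,0,0,0],[-0.688,0.611,0,0,0,0],[-0.688,0.611,0,0,0,0]]]'

```text
t: 22.92
ee_pos: [0.515, -0.0558, 0.1557]
eef_rot: [-2.077, -2.355, 0.001]
contact_force: [0.4, -0.5, -2.8]
width: 0.0385
grip_force: 51.1
```

Request:
apply_moves --motion '[[[-0.2,0.17,0,0,0,0],[-0.5,0.4,0,0,0,0],[-0.688,0.611,0,0,0,0],[-0.688,0.611,0,0,0,0],[-0.688,0.611,0,0,0,0]]]'

```text
t: 23.55
ee_pos: [0.5959, -0.1247, 0.156]
eef_rot: [-2.07, -2.359, 0.002]
contact_force: [-0.9, 0.2, -2.9]
width: 0.0385
grip_force: 51.4
```

Request:
apply_moves --motion '[[[0,0,0.1,0,0,0],[0,0,0.2,0,0,0],[0,0,0.2,0,0,0],[0,0,0.2,0,0,0]]]'

```text
t: 24.05
ee_pos: [0.5976, -0.1261, 0.1334]
eef_rot: [2.074, 2.36, -0.0]
contact_force: [-0.6, -0.5, -3.0]
width: 0.0385
grip_force: 51.4
```

```bash
python3 -c "
from h import *
for i in range(4): optics.snapshot('wrist')
m,im=snap('wrist',8)
s=bot.sense();print(s['t'],s['ee_pos'],s['eef_rot'])
move((.5983,-.1262,.0795),.1278)
print([proj(m,p) for p in((.5983,-.1262,.05),(.589,-.0594,.05))])
a=cv2.resize(cv2.convertScaleAbs(im[60:310,150:370],alpha=1.4,beta=25),None,fx=2.4,fy=2.4,interpolation=cv2.INTER_CUBIC);cv2.imwrite('pics/w8b.png',a)"
```

```text
24.3 [ 0.59793837 -0.12624964  0.1338295 ] [2.07377064e+00 2.35881155e+00 5.02479810e-04]
row [0.    0.003 0.453] [0.001 0.    0.   ] maxstep 0.45274803063589003
[array([257.95986527, 211.48007451]), array([256.76823417, 105.26907812])]
```

View pics/w8b.png

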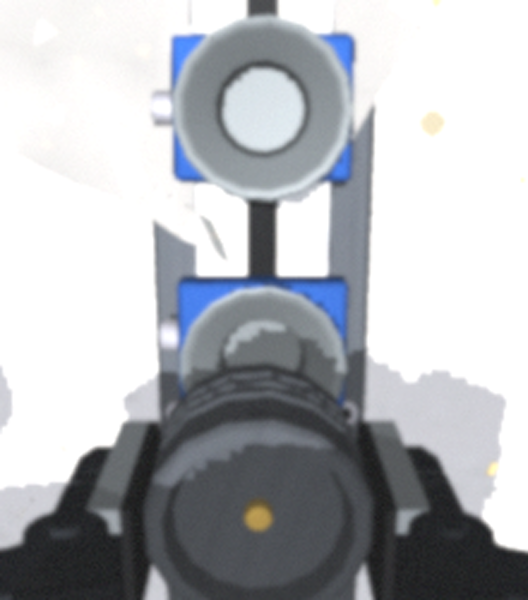

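The mouth rim spans x 181–346 with its top at 285, the same offset as last time, so I'll apply the same small correction and lower.

Request:
apply_moves --motion '[[[0.003,0.006,0.15,0,0,0],[0.003,0.006,0.3,0,0,0],[0.003,0.006,0.36,0,0,0],[0.003,0.006,0.385,0,0,0],[0.003,0.006,0.385,0,0,0]]]'

```text
t: 24.92
ee_pos: [0.5983, -0.1256, 0.087]
eef_rot: [-2.074, -2.359, 0.0]
contact_force: [-0.2, -0.8, -3.1]
width: 0.0385
grip_force: 51.5
```

Request:
apply_moves --motion '[[[0,0,0.015,0,0,0],[0,0,0.03,0,0,0],[0,0,0.045,0,0,0],[0,0,0.055,0,0,0],[0,0,0.055,0,0,0]]]'

```text
t: 25.55
ee_pos: [0.5988, -0.1262, 0.0807]
eef_rot: [2.074, 2.358, 0.0]
contact_force: [2.6, -1.3, -2.0]
width: 0.0384
grip_force: 51.5
```

Request:
apply_moves --motion '[[[0,0,0.01,0,0,0],[0,0,0.018,0,0,0],[0,0,0.018,0,0,0]]]'

```text
t: 25.92
ee_pos: [0.5988, -0.1263, 0.0796]
eef_rot: [2.073, 2.358, -0.0]
contact_force: [-0.7, -2.0, 5.7]
width: 0.0385
grip_force: 52.1
```

Seated at 79.6 mm. Release and go to die_47.

Request:
apply_moves --motion '[[[0,0,0,0,0,0],[0,0,0,0,0,0],[0,0,0,0,0,0],[0,0,0,0,0,0]]]' --hand 0.8

```text
t: 26.42
ee_pos: [0.5982, -0.1255, 0.0783]
eef_rot: [-2.074, -2.359, 0.0]
contact_force: [-1.0, 0.2, -0.5]
width: 0.077
grip_force: 0.0
```

Request:
apply_moves --motion '[[[0,0,-0.1,0,0,0],[0,0,-0.4,0,0,0],[0,0,-0.8,0,0,0],[0,0,-0.8,0,0,0]]]'

```text
t: 26.92
ee_pos: [0.6016, -0.1257, 0.1799]
eef_rot: [2.069, 2.353, 0.008]
contact_force: [-0.2, 0.5, -1.0]
width: 0.0767
grip_force: 0.0
```

Request:
apply_moves --motion '[[[0.4,-0.16,0,0,0,0],[0.8,-0.32,0,0,0,0],[0.895,-0.363,0,0,0,0]]]'

```text
t: 27.3
ee_pos: [0.5394, -0.021, 0.1744]
eef_rot: [-2.067, -2.364, 0.001]
contact_force: [0.3, 0.4, -0.2]
width: 0.0769
grip_force: 0.0
```

Request:
apply_moves --motion '[[[0.4,-0.16,0,0,0,0],[0.8,-0.32,0,0,0,0],[0.895,-0.363,0,0,0,0]]]'

```text
t: 27.68
ee_pos: [0.483, 0.0787, 0.1746]
eef_rot: [-2.069, -2.364, 0.0]
contact_force: [1.0, -0.3, -0.0]
width: 0.0766
grip_force: 0.0
```

Request:
apply_moves --motion '[[[0.4,-0.16,0,0,0,0],[0.8,-0.32,0,0,0,0],[0.895,-0.363,0.1,0,0,0],[0.895,-0.363,0.4,0,0,0],[0.895,-0.363,0.4,0,0,0]]]'

```text
t: 28.3
ee_pos: [0.4262, 0.1753, 0.1245]
eef_rot: [-2.074, -2.357, 0.008]
contact_force: [0.2, -0.2, -1.0]
width: 0.0769
grip_force: 0.0
```

```bash
python3 -c "
from h import *
for i in range(6): optics.snapshot('wrist')
m,im=snap('wrist',9)
s=bot.sense();print(s['t'],s['ee_pos'],s['eef_rot'],s['width'],s['joints'].round(2))
move((.4283,.1768,.044),.1278)
print(proj(m,(.4283,.1768,.042)))
a=cv2.resize(cv2.convertScaleAbs(im[80:384,80:432],alpha=1.4,beta=25),None,fx=1.2,fy=1.2,interpolation=cv2.INTER_CUBIC)
snap('side',3)
t=cv2.imread('pics/side3.png')[145:235,225:335]
t=cv2.resize(cv2.convertScaleAbs(t,alpha=1.4,beta=15),None,fx=3.4,fy=3.4,interpolation=cv2.INTER_CUBIC)
o=np.zeros((366,800,3),np.uint8);o[:a.shape[0],:a.shape[1]]=a[:366];o[:t.shape[0],424:424+t.shape[1]]=t[:,:376];cv2.imwrite('pics/w9b.png',o)"
```

```text
28.65 [0.42825104 0.17704626 0.12734122] [2.07421188e+00 2.35783841e+00 2.25500715e-03] 0.07706184885978253 [ 0.14  0.28 -0.72  2.09  0.24  0.85 -0.59]
row [-0.002 -0.001  0.695] [ 0.001 -0.     0.   ] maxstep 0.6945091519056247
[256.97298948 211.01219532]
```

View pics/w9b.png

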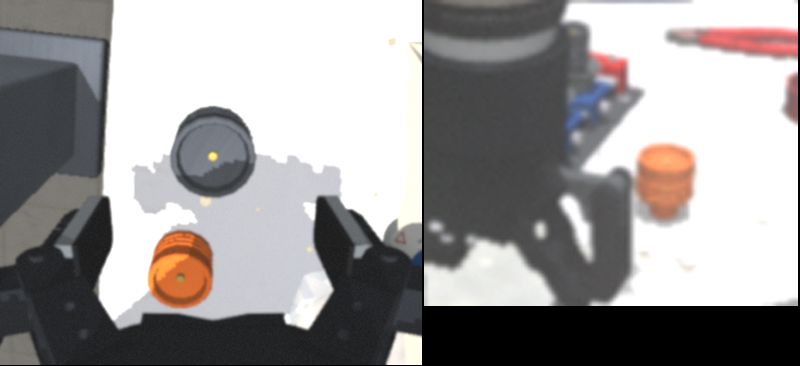

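The pin at (257.5,210.4) matches the prediction. Descend and grip.

Request:
apply_moves --motion '[[[0,0,0.2,0,0,0],[0,0,0.4,0,0,0],[0,0,0.6,0,0,0],[0,0,0.7,0,0,0],[0,0,0.7,0,0,0]]]'

```text
t: 29.32
ee_pos: [0.4272, 0.177, 0.0422]
eef_rot: [-2.074, -2.359, 0.002]
contact_force: [-0.1, -0.8, 0.2]
width: 0.0769
grip_force: 0.0
```

Request:
apply_moves --motion '[[[0,0,0,0,0,0],[0,0,0,0,0,0],[0,0,0,0,0,0],[0,0,0,0,0,0],[0,0,0,0,0,0]]]' --hand -1 --force 60

```text
t: 29.95
ee_pos: [0.4284, 0.1774, 0.0436]
eef_rot: [2.073, 2.358, 0.003]
contact_force: [-0.1, -0.3, 6.5]
width: 0.0454
grip_force: 60.7
```

Request:
apply_moves --motion '[[[0,0,0,0,0,0],[0,0,0,0,0,0]]]'

```text
t: 30.2
ee_pos: [0.4283, 0.1774, 0.0436]
eef_rot: [2.073, 2.358, 0.003]
contact_force: [-0.8, -0.6, 6.4]
width: 0.0454
grip_force: 60.7
```

Request:
apply_moves --motion '[[[0,0,-0.15,0,0,0],[0,0,-0.5,0,0,0],[0,0,-1,0,0,0],[0,0,-1,0,0,0]]]'

```text
t: 30.7
ee_pos: [0.4304, 0.1788, 0.1673]
eef_rot: [2.07, 2.355, 0.014]
contact_force: [1.2, 0.1, -3.8]
width: 0.0455
grip_force: 62.9
```

Request:
apply_moves --motion '[[[0,0,-0.25,0,0,0],[-0.3,0.15,-0.25,0,0,0],[-0.709,0.36,-0.25,0,0,0],[-0.709,0.36,-0.25,0,0,0]]]'

```text
t: 31.2
ee_pos: [0.4822, 0.093, 0.1913]
eef_rot: [2.084, 2.351, -0.004]
contact_force: [-0.7, 0.8, -3.5]
width: 0.0456
grip_force: 62.7
```

Request:
apply_moves --motion '[[[-0.35,0.18,0,0,0,0],[-0.709,0.36,0,0,0,0],[-0.709,0.36,0,0,0,0]]]'

```text
t: 31.58
ee_pos: [0.5354, 0.0151, 0.1912]
eef_rot: [-2.082, -2.352, 0.003]
contact_force: [-0.3, 0.8, -2.9]
width: 0.0455
grip_force: 62.7
```

Request:
apply_moves --motion '[[[-0.35,0.18,0,0,0,0],[-0.6,0.3,0,0,0,0],[-0.709,0.36,0,0,0,0],[-0.709,0.36,0,0,0,0]]]'

```text
t: 32.08
ee_pos: [0.588, -0.0588, 0.1918]
eef_rot: [-2.073, -2.358, 0.001]
contact_force: [0.1, -0.2, -2.6]
width: 0.0458
grip_force: 62.9
```

Request:
apply_moves --motion '[[[0,0,0.15,0,0,0],[0,0,0.35,0,0,0],[0,0,0.5,0,0,0],[0,0,0.5,0,0,0],[0,0,0.5,0,0,0]]]'

```text
t: 32.7
ee_pos: [0.5891, -0.0589, 0.1329]
eef_rot: [2.073, 2.36, 0.001]
contact_force: [-0.2, -0.4, -3.0]
width: 0.045
grip_force: 62.9
```

```bash
python3 -c "
from h import *
for i in range(4): optics.snapshot('wrist')
m,im=snap('wrist',10)
s=bot.sense();print(s['t'],s['ee_pos'],s['eef_rot'])
move((.5895,-.0591,.0786),.1278)
print([proj(m,p) for p in((.5895,-.0591,.05),)])
a=cv2.resize(cv2.convertScaleAbs(im[60:310,150:370],alpha=1.4,beta=25),None,fx=2.4,fy=2.4,interpolation=cv2.INTER_CUBIC);cv2.imwrite('pics/w10b.png',a)"
```

```text
32.95 [ 0.58910414 -0.05950247  0.13315735] [2.07350724e+00 2.35852873e+00 9.77252216e-04]
row [0.003 0.003 0.455] [0.001 0.    0.   ] maxstep 0.4546473891130703
[array([257.77375146, 211.24192594])]
```

View pics/w10b.png

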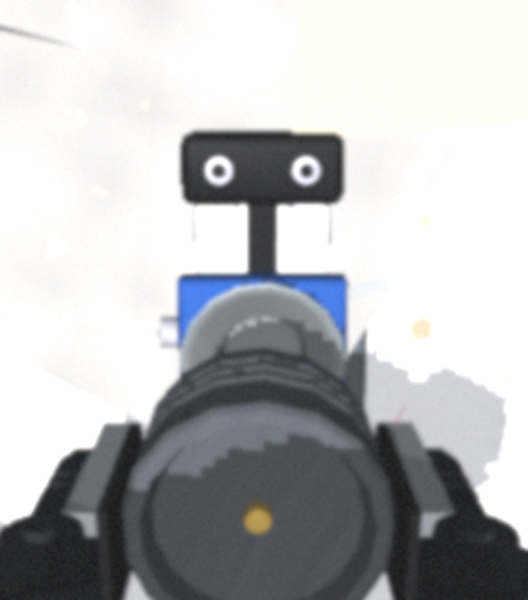

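The rim centre is at x≈264 with its top at 283, nearly the same small offset as before. Lowering with (0.006, 0.006).

Request:
apply_moves --motion '[[[0.006,0.006,0.15,0,0,0],[0.006,0.006,0.3,0,0,0],[0.006,0.006,0.36,0,0,0],[0.006,0.006,0.38,0,0,0],[0.006,0.006,0.38,0,0,0]]]'

```text
t: 33.58
ee_pos: [0.5894, -0.0585, 0.0868]
eef_rot: [2.074, 2.36, 0.0]
contact_force: [-0.2, -0.8, -3.0]
width: 0.0454
grip_force: 62.9
```

Request:
apply_moves --motion '[[[0,0,0.015,0,0,0],[0,0,0.03,0,0,0],[0,0,0.045,0,0,0],[0,0,0.06,0,0,0],[0,0,0.06,0,0,0]]]'

```text
t: 34.2
ee_pos: [0.5895, -0.0588, 0.0796]
eef_rot: [2.074, 2.359, 0.0]
contact_force: [1.5, -1.2, -3.7]
width: 0.0453
grip_force: 62.9
```

Request:
apply_moves --motion '[[[0,0,0.008,0,0,0],[0,0,0.016,0,0,0],[0,0,0.016,0,0,0]]]'

```text
t: 34.58
ee_pos: [0.5896, -0.0588, 0.0786]
eef_rot: [2.074, 2.359, -0.0]
contact_force: [-1.0, -0.8, 4.7]
width: 0.0454
grip_force: 63.6
```

Seated. Release, lift clear and back off for the final check.

Request:
apply_moves --motion '[[[0,0,0,0,0,0],[0,0,0,0,0,0],[0,0,0,0,0,0],[0,0,0,0,0,0]]]' --hand 0.8

```text
t: 35.08
ee_pos: [0.5893, -0.0586, 0.0776]
eef_rot: [-2.074, -2.36, 0.0]
contact_force: [-0.6, -0.4, 0.4]
width: 0.0766
grip_force: 0.0
```

Request:
apply_moves --motion '[[[0,0,-0.1,0,0,0],[0,0,-0.4,0,0,0],[0,0,-0.8,0,0,0],[0,0,-1,0,0,0]]]'

```text
t: 35.58
ee_pos: [0.5908, -0.0583, 0.2016]
eef_rot: [2.071, 2.357, 0.005]
contact_force: [1.0, 0.0, 0.1]
width: 0.077
grip_force: 0.0
```

Request:
apply_moves --motion '[[[0,-0.3,-0.2,0,0,0],[0,-0.7,-0.4,0,0,0],[-0.3,-1,-0.4,0,0,0],[-0.6,-1,-0.4,0,0,0],[-0.6,-1,-0.4,0,0,0]]]'

```text
t: 36.2
ee_pos: [0.4791, -0.1487, 0.2467]
eef_rot: [2.079, 2.352, -0.001]
contact_force: [1.1, 0.8, -0.5]
width: 0.0769
grip_force: 0.0
```

```bash
python3 -c "
from h import *
for i in range(4): optics.snapshot('wrist')
m,im=snap('wrist',11);_,t=snap('side',4)
s=bot.sense();print(s['t'],s['ee_pos'])
print([proj(m,p) for p in((.5896,-.0588,.077),(.5988,-.1263,.077),(.6075,-.192,.077),(.6147,-.2479,.077))])
a=cv2.convertScaleAbs(im,alpha=1.4,beta=25)[:384,150:512]
b=cv2.resize(cv2.convertScaleAbs(t[130:265,180:330],alpha=1.4,beta=15),None,fx=2.8,fy=2.8,interpolation=cv2.INTER_CUBIC)
o=np.zeros((384,800,3),np.uint8);o[:,:362]=a;o[:b.shape[0],370:370+b.shape[1]]=b;cv2.imwrite('pics/w11b.png',o)"
```

```text
36.5 [ 0.47979235 -0.14413665  0.24589306]
[array([395.43384135, 101.90577098]), array([388.30265947, 178.22623426]), array([380.73843335, 244.3930946 ]), array([374.15112034, 294.27918344])]
```

View pics/w11b.png

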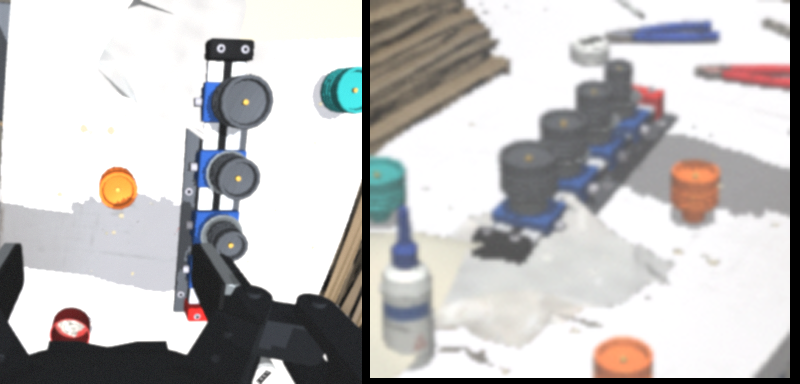

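The check shows all four dies upright in order from the black to the red stop. Three pins, at (396,102), (388,178) and (381,245), match the seated-height projections; the fourth, die_26, is hidden by a finger in the wrist view but shows upright in the side view. The glue bottle is where it was.

```bash
python3 -c "
from cell import bot
print(bot.job_done())"
```

```text
the job is handed in; nothing more can be done
None
```

The job is handed in: all four dies stand upright in their sockets, smallest at the red stop to largest at the black end, with the glue bottle untouched, at about 36.5 s of the 93 s; no verdict was shown.

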